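# Swing the desk lamp over the hole punch and switch it on

### The arm

A 6-joint arm with a two-finger parallel gripper is mounted at the origin on the work surface. World frame = base frame: x ahead of the robot, y to its left, z up, the work surface at z = 0. Lengths are in m, angles in rad, forces in N, time in s.
With the tool pointing down it reaches from about 0.4 to 0.825 m from the base axis. Payload 7 kg.
Tool frame: the origin (TCP) lies at the very end of the fingers, on their centre line; the grasp point (between the pads) lies 19 mm behind it; z points along the fingers, y is the line along which they close (so a half turn about z gives the same grasp; the last joint's range is limited). The gripper opens to 88 mm and grips with 3 to 60 N. Pads are 19 mm wide; open, the fingers measure 130 mm over their backs; the gripper's body (78 mm by 193 mm) begins 47 mm behind the grasp point.
Start: joints at [1.539, 0.359, 0.012, 0, -1.224, -0.288], TCP at [0.212, 0.641, 0.227] pointing down, gripper open.
Joint ranges: [-3.07, 3.07], [-1.43, 2.12], [-1.02, 1.25], [-3.03, 1.67], [-3.05, -0], [-3.03, 3.03]. Speed limits (rad/s): [2.39, 2.39, 3.01, 3.14, 3.14, 3.14].

### API

Orientations are given as [roll, pitch, yaw] about the fixed x, y, z axes, in that order (R = Rz(yaw) Ry(pitch) Rx(roll)).
In Python, from station import * gives the robot as it stands.
- The arm moves only by the tool servo_tool, never from a script. Its argument "moves" is a list of rows, each an object of numbers: "jaw": the opening, from 0 (shut) to 1 (fully open); "dx", "dy", "dz": the shift along the world's x, y, z in m; "roll": the turn about the world's z in degrees. A call has exactly 10 rows; each row shifts and turns the commanded pose from where the row before left it; what a row does not reach is not made up. A row lasts 1/8 s, in which the tool goes at most 62.5 mm and 10.7 degrees, less where a joint would pass 70% of its speed; a pose out of reach is approached as far as the arm can. A call with a gripper value outside its range is refused whole. The fingers move at their own pace and stop on an object; "newtons" is the grip in N (left out, the last holds). Time passes only in rows, so rows that do not move let the fingers close, or fill a call up. It gives the time, the measured TCP pose, the force, the opening and the grip force at its end, in the units of the state.
- get_state(): the state, without advancing time (a new reading comes with each control period).
- grab_frame(name): name is "side" or "top"; returns (picture, depth): 384x512x3 uint8, red, green, blue; 384x512 float32, m along the optical axis (not along the pixel's ray), 0 where there is no reading.
- calibration(name): a dict with "intrinsics" (3x3 intrinsics, pixels), "R" (3x3) and "t" (3): a world point X has camera coordinates R X + t. Camera axes: x right, y down, z forward; pixel columns grow to the right and rows downward; lengths in m; the calibration is good to about 2 mm. A picture is of the moment at which its call begins. calibration takes no time and is no camera call.
- job_done(): hands the job in; it is judged then, once.
The state is a dict: "t": time; "q": joint angles; "qd": joint speeds; "joint_efforts": joint torques, N m; "eef_pos": TCP position; "ee_rot": TCP orientation; "force": force on the tool from outside, world axes, zero at the start; "moment": the same for the moment, N m; "width": finger opening in m; "gripper_force": force on a finger pad.
Only numpy, scipy, OpenCV 4.12 (cv2) and the standard library are available. Lean on these libraries where they do the work, as an engineer would, in place of code of your own. Each camera call takes 0.05 s, during which the arm holds its last target. There are 200 camera calls.

### The job

With a finger, gently push the desk lamp's arm round, without pinching it, until the lamp head is straight above the hole punch, then press the button on top of the lamp's post right down and let it come up again. The arm must stay over the punch; do not shift or tip the lamp's foot, and leave the hole punch and everything else on the desk where it is.

Things in the scene. Friction and masses are not known exactly. Their poses are not given: they have to be found in the camera images.
- lamp: Slim silver desk lamp, loose, 2.4 kg: a round foot 170 mm across (12 mm high at the edge) with an upright post 20 mm thick in its middle. Origin: centre of the foot's underside, on the post's axis; z up. The lamp's arm turns round this post.
- lamp_bar: The lamp's horizontal arm: a straight silver bar 10 mm wide and 22 mm tall, its underside 186 mm and its top 208 mm above the desk, running from the post to 240 mm from the post's axis, with the lamp head at its outer end. Origin: on the post's axis, 197 mm above the desk; the bar runs along its own -x. Bare bar lies between 20 and 165 mm from the post's axis.
- lamp_head (a point): Centre of the underside of the lamp head, a flat disc 84 mm across and 14 mm thick under the outer end of the arm, 210 mm from the post's axis, its underside about 172 mm above the desk.
- lamp_arm (a joint): Turn of the arm about the post, rad; grows anticlockwise seen from above; at 0 the arm runs along the lamp body's own -x (roughly towards the robot); range -1.9 to 1.9. A stiff hinge (0.2 N m of friction): it stays where it is left.
- lamp_switch (a joint): Travel of the button on top of the post, m: 0 up, 0.006 fully down. Spring return: it starts to move at 1.5 N and 5 N presses it fully down.
- lamp_switch_top (a point): Centre of the top of the round white button, 28 mm across, on top of the post, facing up, 246 mm above the desk. It does not turn with the arm.
- punch: Stainless steel two-hole punch, 100 x 120 mm base, about 70 mm high, with a broad sloping press plate between two cheeks; 0.5 kg, loose. Origin: centre of its underside. It stands at one of three places round the lamp, about 210 mm from the post (within 12 mm); the stapler and the note tray have the other two.
- stapler: Stapler, 140 x 34 mm, 60 mm high, loose bystander. Origin: centre of its underside.
- notes: Square wooden tray of note paper, 94 mm wide, 35 mm high, loose bystander. Origin: centre of its underside.
- pencup: Glass pen cup 76 mm across, 100 mm high, with three pens up to 146 mm, loose bystander beyond the lamp on the right. Origin: centre of its underside.
- tape: Tape dispenser, 130 x 50 mm, 70 mm high, loose bystander beyond the lamp on the left. Origin: centre of its underside.
- mouse: Computer mouse, 100 x 58 mm, 30 mm high, loose bystander on the right. Origin: centre of its underside.
Mind the look-alikes: they are no part of the job. Leave any orange look-alike of the punch alone.

How it is judged:
On the way, in this order (a step that is already met when the one before it is completed fails the run):
1. the lamp head is at rest straight above the hole punch (horizontal distance between lamp_head and punch below 0.03 m and velocity of joint lamp_arm between -0.06 and 0.06 rad/s), for 0.3 s.
2. the button on the post is pressed right down while the head is above the punch (horizontal distance between lamp_head and punch below 0.03 m and value of joint lamp_switch above 0.0045 m), for 0.05 s.
At the end, for the whole second after the job is handed in: The centre of the lamp head is within 30 mm, measured level, of the centre of the hole punch and at rest; the button has come up again (less than 1.5 mm down); the lamp's foot is within 20 mm of where it began and upright, the punch within 15 mm of where it began and flat (all of step 1 and value of joint lamp_switch below 0.0015 m and distance of lamp from where it was at the start of the episode below 0.02 m and angle between each of lamp, punch's own z axis and vertical below 0.05 rad and distance of punch from where it was at the start of the episode below 0.015 m); the robot touches nothing.
It fails at once if the lamp arm is pinched or pushed hard (over 15 N from the fingers) (contact force between lamp_bar and the fingers above 15 N).
It fails at once if the lamp is shifted more than 20 mm, lifted or tipped (distance of lamp from where it was at the start of the episode above 0.02 m or angle between lamp's own z axis and vertical above 0.12 rad).
It fails at once if the hole punch is moved more than 15 mm, lifted or carried (distance of punch from where it was at the start of the episode above 0.015 m).
It fails at once if the stapler, note tray, pen cup, tape dispenser or mouse is moved more than 20 mm (distance of any of stapler, notes, pencup, tape, mouse from where it was at the start of the episode above 0.02 m).
It also fails if it takes over 43 s, if anything falls off the work surface, if the arm or the gripper's body presses on something with over 40 N, if the wrist force passes 120 N, or if a joint passes its speed limit or range.

## Working session

There is one attempt and no reset: what is moved stays moved. The work goes in short steps, Python scripts to look and compute and a tool call to move; the robot and the scene stay as the last step left them, time stands still between calls to the robot, and variables do not carry over. Pictures are saved under pics/ and viewed, at most 10 in all, crops included, and the job is handed in when it is done.

Besides the shell and the picture viewer there is one more tool, called after ">>>" as name(argument=value, ...) on one line, values as JSON. servo_tool: Moves the arm, as the interface text tells. Its arguments: {"type":"object","properties":{"moves":{"type":"array","items":{"type":"object","properties":{"jaw":{"type":"number"},"dx":{"type":"number"},"dy":{"type":"number"},"dz":{"type":"number"},"roll":{"type":"number"}}}},"newtons":{"type":"number"}},"required":["moves"]}

```bash
mkdir -p pics; cat > h.py <<'E'
from station import *
import numpy as np, cv2
def world(name,d):
    c=calibration(name);K=np.array(c["intrinsics"]);R=np.array(c["R"]);t=np.array(c["t"])
    v,u=np.indices(d.shape)
    P=np.stack([(u-K[0,2])/K[0,0]*d,(v-K[1,2])/K[1,1]*d,d],-1)
    return (P-t)@R
E
python3 - <<'E'
from h import *
for n in("top","side"):
    p,d=grab_frame(n); np.savez(f"{n}0.npz",p=p,d=d); cv2.imwrite(f"pics/{n}0.png",p[:,:,::-1])
    c=calibration(n); print(n,-np.array(c["R"]).T@c["t"],c["intrinsics"][0],(d>0).mean())
s=get_state();print(s)
E
```

```text
top [ 0.39362672 -0.09320026  1.44181599] [425.6044993    0.         253.10975008] 0.9959309895833334
side [-0.17627708 -0.74531307  0.91529679] [412.37363085   0.         255.72205382] 0.9960225423177084
{'t': 0.1, 'q': array([ 1.53910370e+00,  3.59270037e-01,  1.11443001e-02, -3.03850501e-04,
       -1.22409248e+00, -2.88113110e-01]), 'qd': array([-1.51965648e-03, -1.70265738e-03,  2.67547476e-03, -6.89649177e-06,
       -4.92008316e-04, -5.88417475e-04]), 'joint_efforts': array([-1.31723857e-03, -5.84161162e+01,  2.93752581e+01,  7.01555282e+00,
        1.02000209e-02, -5.51321727e-05]), 'eef_pos': array([0.21208948, 0.64035111, 0.22574378]), 'ee_rot': array([ 3.14014820e+00, -1.30173311e-04, -3.19909098e-01]), 'force': array([0.53549011, 0.49265793, 0.40398474]), 'moment': array([0.03414895, 0.01879783, 0.01205876]), 'gripper_force': 0.0, 'width': 0.0874933513398327}
```

View pics/top0.png

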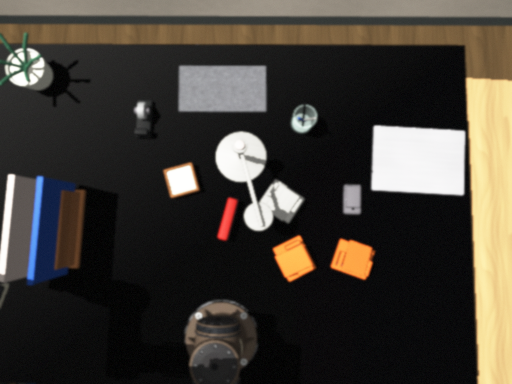

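View pics/side0.png

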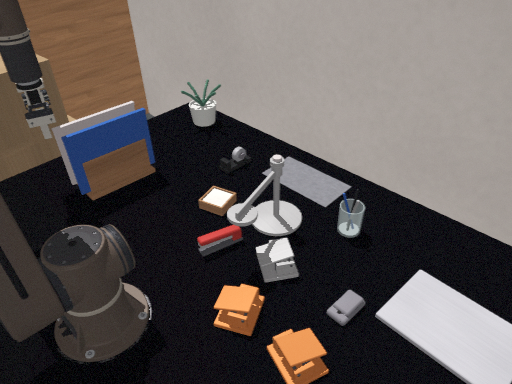

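The top view shows the lamp's foot at about (241,157), its head at (258,216), the silver punch at (283,202), the stapler at (228,219) and the notes at (181,180). The orange look-alikes are at (294,258) and (353,258). The side view shows the post's button at (277,160), the head at (242,214) and the punch at (277,260).

```bash
python3 - <<'E'
from h import *
W={};D={}
for n in("top","side"):
    z=np.load(n+"0.npz"); W[n]=world(n,z["d"]); D[n]=z["p"]
t=W["top"]; s=W["side"]
def near(w,lo,hi): return w[np.all((w>lo)&(w<hi),-1)]
# desk check
print("desk", np.median(t[250:300,150:200,2]), np.median(s[200:300,130:160,2]))
for n in W:
    w=W[n]
    A=near(w,[.3,-.3,.005],[.8,.1,.3]) 
    b=near(w,[.4,-.3,.225],[.8,.1,.28]); print(n,"button",len(b),b.mean(0),b.min(0),b.max(0))
    foot=near(w,[.4,-.3,.006],[.75,.1,.022]); 
    bar=near(w,[.3,-.3,.198],[.75,.1,.214]); print(n,"bar",len(bar),bar.min(0),bar.max(0))
    hd=near(w,[.3,-.3,.178],[.75,.1,.196]); print(n,"head",len(hd),hd.mean(0),hd.min(0),hd.max(0))
for n,(u,v) in [("top",(241,157)),("top",(283,202)),("top",(258,216)),("top",(241,147)),("side",(277,160)),("side",(277,260)),("side",(242,214))]:
    print(n,u,v,W[n][v,u])
# foot circle top view
w=t[120:190,205:275].reshape(-1,3); f=w[(w[:,2]>.006)&(w[:,2]<.03)].astype(np.float32)
print("foot",cv2.minEnclosingCircle(f[:,:2].copy()),len(f))
# punch
for n,(u0,u1,v0,v1) in dict(top=(255,310,175,228),side=(250,302,235,285)).items():
    w=W[n][v0:v1,u0:u1].reshape(-1,3); f=w[(w[:,2]>.01)&(w[:,2]<.10)]
    print(n,"punch",len(f),f.min(0),f.max(0),cv2.minAreaRect(f[:,:2].astype(np.float32)))
for n,(u0,u1,v0,v1) in dict(top=(200,310,130,240)).items():
    cv2.imwrite("pics/crop.png",cv2.resize(D[n][v0:v1,u0:u1,::-1],None,fx=5,fy=5,interpolation=cv2.INTER_CUBIC))
E
```

```text
desk -0.0011573389536669522 -0.0021102580195431946
top button 185 [ 0.60211628 -0.06608137  0.23861758] [ 0.58219488 -0.08676607  0.22763751] [ 0.62433202 -0.04649882  0.25048465]
top bar 261 [ 0.37110958 -0.12966609  0.19825695] [ 0.58441192 -0.06892562  0.21394587]
top head 549 [ 0.40052841 -0.12012668  0.18564861] [ 0.35904979 -0.15988438  0.17827372] [ 0.58294509 -0.06581392  0.19580733]
side button 125 [ 0.59408462 -0.07282358  0.23552924] [ 0.57694294 -0.08966044  0.22509497] [ 0.62256378 -0.04708803  0.24503553]
side bar 268 [ 0.36812899 -0.13586672  0.19816565] [ 0.6030142  -0.05777948  0.21388133]
side head 562 [ 0.41855244 -0.12156935  0.18564279] [ 0.35442286 -0.1645771   0.17819945] [ 0.60601523 -0.05788825  0.19599834]
top 241 157 [ 0.57277362 -0.06892562  0.20367404]
top 283 202 [ 0.44605552 -0.20263528  0.05701513]
top 258 216 [ 0.40003932 -0.11800858  0.20804843]
top 241 147 [ 0.59518421 -0.06978912  0.24633392]
side 277 160 [ 0.58858458 -0.07939589  0.24148849]
side 277 260 [ 0.4228242  -0.23043946  0.0567678 ]
side 242 214 [ 0.39434054 -0.12695986  0.18356003]
foot ((0.5925642848014832, -0.06850655376911163), 0.14045019447803497) 1651
top punch 975 [ 0.38070631 -0.27657696  0.0100031 ] [ 0.53910952 -0.1123537   0.07298324] ((0.45935285091400146, -0.1872730255126953), (0.21369095146656036, 0.10504096001386642), 55.67625045776367)
side punch 1206 [ 0.37594807 -0.28229768  0.01000445] [ 0.50206172 -0.14544122  0.07078693] ((0.442776083946228, -0.2076352834701538), (0.11398947983980179, 0.10551668703556061), 57.039337158203125)
```

View pics/crop.png

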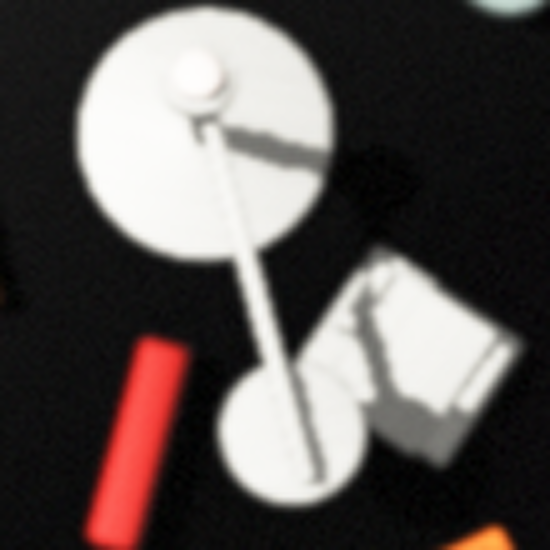

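The crop shows the foot's circle centred near full-frame (241,157) and the head's disc at about (258.4,216.4). The punch's far left corner is hidden by the head.

```bash
cat >> h.py <<'E'
def ray(name,u,v,z):
    c=calibration(name);K=np.array(c["intrinsics"]);R=np.array(c["R"]);t=np.array(c["t"])
    o=-R.T@t; d=R.T@np.linalg.inv(K)@[u,v,1]; return o+d*(z-o[2])/d[2]
E
python3 - <<'E'
from h import *
W={n:world(n,np.load(n+"0.npz")["d"]) for n in("top","side")}
print("foot ray",ray("top",241,156.8,.012),"head ray",ray("top",258.4,216.4,.186),"button ray",ray("top",240,145.8,.246),"side button",ray("side",277.3,158.5,.246))
w=W["top"][125:188,208:270].reshape(-1,3);f=w[(w[:,2]>.004)&(w[:,2]<.03)]
f=f[np.hypot(f[:,0]-.595,f[:,1]+.068)<.095].astype(np.float32)
print("foot",cv2.minEnclosingCircle(f[:,:2].copy()))
for n in W:
    w=W[n].reshape(-1,3); h=w[(w[:,2]>.174)&(w[:,2]<.215)&(np.hypot(w[:,0]-.4,w[:,1]+.12)<.06)].astype(np.float32)
    print(n,"head",cv2.minEnclosingCircle(h[:,:2].copy()))
    f=w[(w[:,2]>.006)&(w[:,2]<.09)&(np.hypot(w[:,0]-.443,w[:,1]+.207)<.09)]
    a=np.radians(57); e=np.array([[np.cos(a),np.sin(a)],[-np.sin(a),np.cos(a)]])
    for lo,hi in((.006,.03),(.03,.05),(.05,.09)):
        g=f[(f[:,2]>=lo)&(f[:,2]<hi)]; q=g[:,:2]@e.T
        pl=np.percentile(q,[1,99],axis=0); print(n,lo,len(g),pl.round(3).tolist(),(pl.mean(0)@e).round(3))
E
```

```text
foot ray [ 0.6011895  -0.06516837  0.012     ] head ray [ 0.3989756  -0.11962505  0.186     ] button ray [ 0.59868268 -0.06694941  0.246     ] side button [ 0.58998556 -0.07923572  0.246     ]
foot ((0.594994843006134, -0.06600116193294525), 0.0937337577342987)
top head ((0.4093609154224396, -0.11865393072366714), 0.050392672419548035)
top 0.006 257 [[0.008, -0.554], [0.136, -0.439]] [ 0.456 -0.21 ]
top 0.03 118 [[0.025, -0.526], [0.127, -0.434]] [ 0.444 -0.198]
top 0.05 661 [[0.026, -0.529], [0.126, -0.441]] [ 0.448 -0.2  ]
side head ((0.4068693518638611, -0.1194470152258873), 0.05333371087908745)
side 0.006 408 [[0.011, -0.536], [0.079, -0.438]] [ 0.433 -0.227]
side 0.03 267 [[0.019, -0.523], [0.11, -0.432]] [ 0.436 -0.206]
side 0.05 622 [[0.021, -0.527], [0.122, -0.443]] [ 0.446 -0.204]
```

```bash
python3 - <<'E'
from h import *
for n in("top","side"):
    w=world(n,np.load(n+"0.npz")["d"]).reshape(-1,3)
    b=w[(w[:,0]>.25)&(w[:,0]<.75)&(w[:,1]>.15)&(w[:,1]<.9)&(w[:,2]>.08)&(w[:,2]<.5)]
    print(n,len(b),b.min(0),b.max(0))
    b=b[b[:,2]>.15];print(np.percentile(b,[1,99],axis=0))
E
```

```text
top 5956 [0.25010636 0.46903132 0.08008423] [0.51778795 0.59675338 0.25762798]
[[0.25267795 0.48569905 0.15067081]
 [0.51288698 0.59086019 0.25456636]]
side 4214 [0.25000828 0.46539744 0.0800331 ] [0.51404876 0.71961837 0.49480528]
[[0.25152339 0.4829288  0.15189329]
 [0.50698657 0.69539146 0.3324694 ]]
```

>>> servo_tool(moves=[{"jaw": 0,"dz": 0.03},{"jaw": 0,"dz": 0.04},{"jaw": 0,"dz": 0.04},{"jaw": 0,"dz": 0.03},{"jaw": 0,"dz": 0.03},{"jaw": 0,"dz": 0.02},{"jaw": 0},{"jaw": 0},{"jaw": 0},{"jaw": 0}])

```text
$.moves[0]: bad value
```

>>> servo_tool(moves=[{"jaw": 0,"dx": 0,"dy": 0,"dz": 0.03,"roll": 0},{"jaw": 0,"dx": 0,"dy": 0,"dz": 0.04,"roll": 0},{"jaw": 0,"dx": 0,"dy": 0,"dz": 0.04,"roll": 0},{"jaw": 0,"dx": 0,"dy": 0,"dz": 0.03,"roll": 0},{"jaw": 0,"dx": 0,"dy": 0,"dz": 0.02,"roll": 0},{"jaw": 0,"dx": 0.02,"dy": -0.03,"dz": 0,"roll": 4},{"jaw": 0,"dx": 0.03,"dy": -0.05,"dz": 0,"roll": 4},{"jaw": 0,"dx": 0.03,"dy": -0.05,"dz": 0,"roll": 4},{"jaw": 0,"dx": 0.03,"dy": -0.05,"dz": 0,"roll": 4},{"jaw": 0,"dx": 0.03,"dy": -0.05,"dz": 0,"roll": 4}], newtons=10)

```text
t: 1.35
eef_pos: [0.3527, 0.4089, 0.3864]
ee_rot: [3.141, 0.0, 0.032]
force: [1.3, 0.8, -0.7]
width: 0.0006
gripper_force: 0.0
```

>>> servo_tool(moves=[{"jaw": 0,"dx": 0.02,"dy": -0.05,"dz": 0,"roll": 2},{"jaw": 0,"dx": 0.02,"dy": -0.05,"dz": 0,"roll": 2},{"jaw": 0,"dx": 0.02,"dy": -0.05,"dz": 0,"roll": 2},{"jaw": 0,"dx": 0.01,"dy": -0.05,"dz": 0,"roll": 2},{"jaw": 0,"dx": 0.01,"dy": -0.05,"dz": 0,"roll": 2},{"jaw": 0,"dx": 0.01,"dy": -0.05,"dz": 0,"roll": 2},{"jaw": 0,"dx": 0.006,"dy": -0.05,"dz": 0,"roll": 1},{"jaw": 0,"dx": 0,"dy": -0.05,"dz": 0,"roll": 0},{"jaw": 0,"dx": 0,"dy": -0.04,"dz": 0,"roll": 0},{"jaw": 0,"dx": 0,"dy": -0.012,"dz": 0,"roll": 0}])

```text
t: 2.6
eef_pos: [0.4477, -0.0431, 0.3864]
ee_rot: [-3.142, 0.0, 0.254]
force: [-0.3, 0.4, 0.7]
width: 0.0005
gripper_force: 0.0
```

Next I lower the finger to about z = 0.192 and look.

>>> servo_tool(moves=[{"jaw": 0,"dx": 0,"dy": 0,"dz": -0.03,"roll": 0},{"jaw": 0,"dx": 0,"dy": 0,"dz": -0.04,"roll": 0},{"jaw": 0,"dx": 0,"dy": 0,"dz": -0.04,"roll": 0},{"jaw": 0,"dx": 0,"dy": 0,"dz": -0.03,"roll": 0},{"jaw": 0,"dx": 0,"dy": 0,"dz": -0.02,"roll": 0},{"jaw": 0,"dx": 0,"dy": 0,"dz": -0.015,"roll": 0},{"jaw": 0,"dx": 0,"dy": 0,"dz": -0.01,"roll": 0},{"jaw": 0,"dx": 0,"dy": 0,"dz": -0.01,"roll": 0},{"jaw": 0,"dx": 0,"dy": 0,"dz": 0,"roll": 0},{"jaw": 0,"dx": 0,"dy": 0,"dz": 0,"roll": 0}])

```text
t: 3.85
eef_pos: [0.4485, -0.0412, 0.192]
ee_rot: [3.141, -0.001, 0.256]
force: [-0.0, 0.0, -0.0]
width: 0.0008
gripper_force: 0.0
```

```bash
python3 - <<'E'
from h import *
p,d=grab_frame("side"); np.savez("side1.npz",p=p,d=d); cv2.imwrite("pics/side1.png",cv2.resize(p[100:300,180:380,::-1],None,fx=3,fy=3))
print(get_state()["eef_pos"],get_state()["force"])
E
```

```text
[ 0.44858101 -0.04120393  0.19207996] [-0.40777105 -0.09639102  0.68317598]
```

View pics/side1.png

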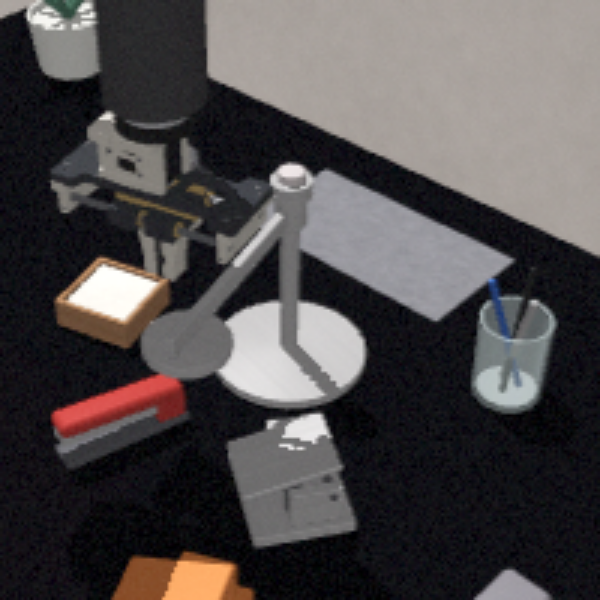

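The crop shows the shut fingers at crop (165,250), behind and clear of the bar at bar height. The gripper body is above the bar. Next I push slowly.

>>> servo_tool(moves=[{"jaw": 0,"dx": 0.002,"dy": -0.007,"dz": 0,"roll": 0},{"jaw": 0,"dx": 0.002,"dy": -0.007,"dz": 0,"roll": 0},{"jaw": 0,"dx": 0.002,"dy": -0.007,"dz": 0,"roll": 0},{"jaw": 0,"dx": 0.001,"dy": -0.005,"dz": 0,"roll": 0},{"jaw": 0,"dx": 0.001,"dy": -0.004,"dz": 0,"roll": 0},{"jaw": 0,"dx": 0.001,"dy": -0.004,"dz": 0,"roll": 0},{"jaw": 0,"dx": 0.001,"dy": -0.004,"dz": 0,"roll": 1},{"jaw": 0,"dx": 0.001,"dy": -0.004,"dz": 0,"roll": 2},{"jaw": 0,"dx": 0.001,"dy": -0.004,"dz": 0,"roll": 2},{"jaw": 0,"dx": 0.001,"dy": -0.004,"dz": 0,"roll": 2}])

```text
t: 5.15
eef_pos: [0.4608, -0.0913, 0.1913]
ee_rot: [-3.141, 0.001, 0.38]
force: [-1.4, 0.8, -0.1]
width: 0.0005
gripper_force: 0.7
```

>>> servo_tool(moves=[{"jaw": 0,"dx": 0.001,"dy": -0.006,"dz": 0,"roll": 2},{"jaw": 0,"dx": 0.001,"dy": -0.006,"dz": 0,"roll": 2},{"jaw": 0,"dx": 0.002,"dy": -0.006,"dz": 0,"roll": 2},{"jaw": 0,"dx": 0.002,"dy": -0.006,"dz": 0,"roll": 3},{"jaw": 0,"dx": 0.002,"dy": -0.006,"dz": 0,"roll": 3},{"jaw": 0,"dx": 0.003,"dy": -0.005,"dz": 0,"roll": 2},{"jaw": 0,"dx": 0.002,"dy": -0.004,"dz": 0,"roll": 2},{"jaw": 0,"dx": 0.001,"dy": -0.003,"dz": 0,"roll": 1},{"jaw": 0,"dx": 0.001,"dy": -0.002,"dz": 0,"roll": 1},{"jaw": 0,"dx": 0,"dy": 0,"dz": 0,"roll": 0}])

```text
t: 6.4
eef_pos: [0.4763, -0.1354, 0.1916]
ee_rot: [3.141, 0.0, 0.693]
force: [0.7, -0.9, 0.7]
width: 0.0003
gripper_force: 0.0
```

```bash
python3 - <<'E'
from h import *
p,d=grab_frame("side"); np.savez("side2.npz",p=p,d=d)
w=world("side",d); c=np.vstack([p[100:300,180:380,::-1]]); cv2.imwrite("pics/side2.png",cv2.resize(c,None,fx=3,fy=3))
w=w.reshape(-1,3); P=np.array([.600,-.066])
h=w[(w[:,2]>.170)&(w[:,2]<.19)&(w[:,1]<-.12)&(w[:,0]<.55)&(w[:,0]>.35)]; print(len(h),h.min(0),h.max(0),np.median(h,0))
print(get_state()["eef_pos"],get_state()["force"])
E
```

```text
546 [ 0.39121511 -0.23851994  0.17039738] [ 0.53657862 -0.12286732  0.18978707] [ 0.42672558 -0.20356261  0.18425214]
[ 0.47627976 -0.13536446  0.19161374] [ 0.15684492  0.21101702 -0.00045671]
```

View pics/side2.png

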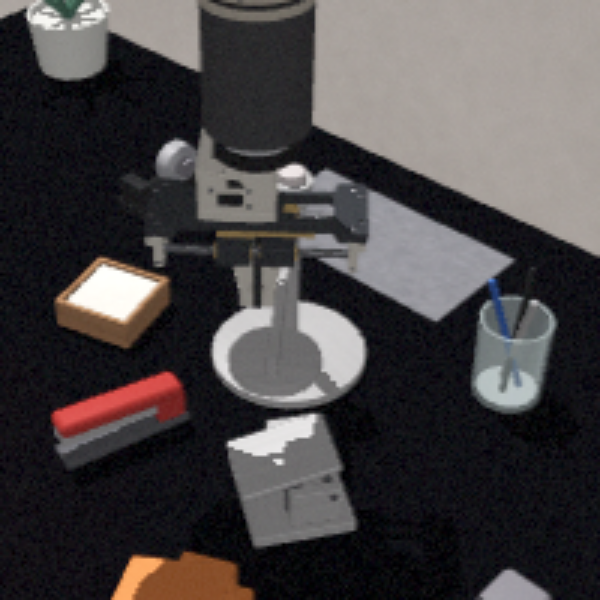

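The crop shows the head's disc at (276,359), full-frame (272,219.7). I'll check it against the punch's centre.

```bash
python3 - <<'E'
from h import *
w=world("side",np.load("side2.npz")["d"])
h=w[208:231,258:287].reshape(-1,3); h=h[(h[:,2]>.165)&(h[:,2]<.20)]; print(len(h),cv2.minEnclosingCircle(h[:,:2].astype(np.float32).copy()))
print(ray("side",272,219.7,.184), "before:",ray("side",242,214.5,.184))
E
```

```text
511 ((0.4326033592224121, -0.196356862783432), 0.043213021010160446)
[ 0.43199645 -0.20200793  0.184     ] before: [ 0.39256067 -0.12879107  0.184     ]
```

>>> servo_tool(moves=[{"jaw": 0,"dx": 0.002,"dy": -0.002,"dz": 0,"roll": 1},{"jaw": 0,"dx": 0.002,"dy": -0.003,"dz": 0,"roll": 1},{"jaw": 0,"dx": 0.001,"dy": -0.002,"dz": 0,"roll": 1},{"jaw": 0,"dx": 0.001,"dy": -0.001,"dz": 0,"roll": 0},{"jaw": 0,"dx": 0,"dy": 0,"dz": 0,"roll": 0},{"jaw": 0,"dx": -0.005,"dy": 0.006,"dz": 0,"roll": 0},{"jaw": 0,"dx": -0.01,"dy": 0.011,"dz": 0,"roll": 0},{"jaw": 0,"dx": -0.01,"dy": 0.011,"dz": 0,"roll": 0},{"jaw": 0,"dx": 0,"dy": 0,"dz": 0.03,"roll": 0},{"jaw": 0,"dx": 0,"dy": 0,"dz": 0.04,"roll": 0}])

```text
t: 7.7
eef_pos: [0.4559, -0.1144, 0.262]
ee_rot: [-3.141, 0.001, 0.746]
force: [1.1, 0.8, 0.3]
width: 0.0005
gripper_force: 0.0
```

```bash
python3 - <<'E'
from h import *
p,d=grab_frame("side"); np.savez("side3.npz",p=p,d=d); w=world("side",d)
h=w[200:240,250:300].reshape(-1,3); h=h[(h[:,2]>.168)&(h[:,2]<.215)&(np.hypot(h[:,0]-.44,h[:,1]+.2)<.055)]; print(len(h),cv2.minEnclosingCircle(h[:,:2].astype(np.float32).copy()))
p2,d2=grab_frame("top"); np.savez("top3.npz",p=p2,d=d2)
c=np.hstack([cv2.resize(x[:,:,::-1],(400,400)) for x in (p[130:290,200:360],p2[120:240,200:320])]); cv2.imwrite("pics/s3.png",c)
print(get_state()["eef_pos"])
E
```

```text
643 ((0.4451129734516144, -0.20298852026462555), 0.04797361046075821)
[ 0.45891572 -0.11473171  0.26610803]
```

View pics/s3.png

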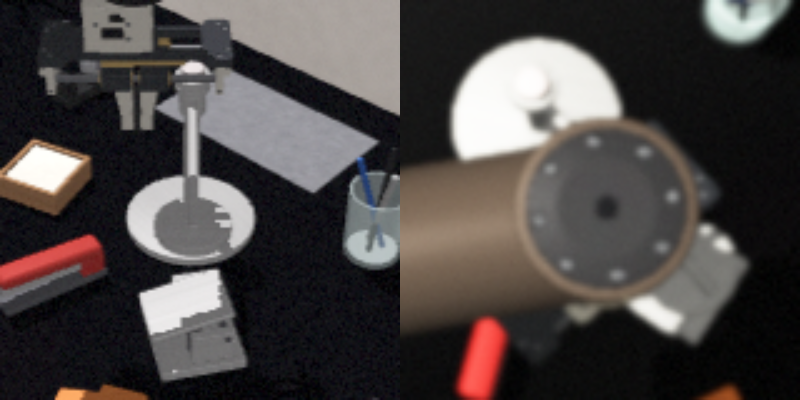

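The left half shows the head at full-frame side pixel (277,220), by depth at (0.445,-0.203), on the punch's centre. The foot is unmoved. Next I go over the button.

>>> servo_tool(moves=[{"jaw": 0,"dx": 0,"dy": 0,"dz": 0.02,"roll": 0},{"jaw": 0,"dx": 0,"dy": 0,"dz": 0.01,"roll": 0},{"jaw": 0,"dx": 0.03,"dy": 0.01,"dz": 0,"roll": 0},{"jaw": 0,"dx": 0.04,"dy": 0.014,"dz": 0,"roll": 0},{"jaw": 0,"dx": 0.04,"dy": 0.014,"dz": 0,"roll": 0},{"jaw": 0,"dx": 0.02,"dy": 0.008,"dz": 0,"roll": 0},{"jaw": 0,"dx": 0.01,"dy": 0.002,"dz": 0,"roll": 0},{"jaw": 0,"dx": 0,"dy": 0,"dz": -0.01,"roll": 0},{"jaw": 0,"dx": 0,"dy": 0,"dz": -0.01,"roll": 0},{"jaw": 0,"dx": 0,"dy": 0,"dz": 0,"roll": 0}])

```text
t: 9.05
eef_pos: [0.5959, -0.0676, 0.2706]
ee_rot: [-3.14, 0.001, 0.744]
force: [0.2, 0.2, -0.0]
width: 0.0003
gripper_force: 0.0
```

```bash
python3 - <<'E'
from h import *
p,d=grab_frame("side"); p2,d2=grab_frame("top")
c=np.hstack([cv2.resize(x[:,:,::-1],(400,400)) for x in (p[130:250,220:340],p2[120:240,200:320])]); cv2.imwrite("pics/s4.png",c)
print(get_state()["eef_pos"],get_state()["force"])
E
```

```text
[ 0.5968237  -0.06750253  0.27184817] [-0.09445361 -0.22939274 -0.15526925]
```

View pics/s4.png

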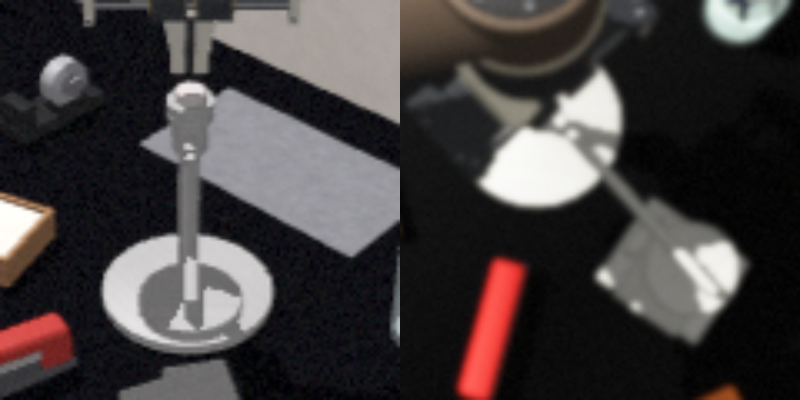

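The left half shows the fingertips right over the button. The right half shows the head's disc at about full-frame (285,205) over the punch. Next a numeric check of that, and a gentle press.

```bash
python3 - <<'E'
from h import *
print(ray("top",285.5,205.5,.186),"bar end",ray("top",200+722*.3-120,120+302*.3,.208))
for u,v in((200,275),(250,200),(347,265),(295,343)): print([ray("top",200+u*.3,120+v*.3,z)[:2].round(3) for z in(.01,.06)])
E
```

```text
[ 0.43082254 -0.19973922  0.186     ] bar end [ 0.41531184 -0.22992858  0.208     ]
[array([ 0.446, -0.129]), array([ 0.445, -0.128])]
[array([ 0.522, -0.18 ]), array([ 0.518, -0.177])]
[array([ 0.456, -0.278]), array([ 0.454, -0.271])]
[array([ 0.378, -0.224]), array([ 0.378, -0.22 ])]
```

>>> servo_tool(moves=[{"jaw": 0,"dx": 0.002,"dy": 0,"dz": -0.008,"roll": 0},{"jaw": 0,"dx": 0,"dy": 0,"dz": -0.008,"roll": 0},{"jaw": 0,"dx": 0,"dy": 0,"dz": -0.004,"roll": 0},{"jaw": 0,"dx": 0,"dy": 0,"dz": -0.002,"roll": 0},{"jaw": 0,"dx": 0,"dy": 0,"dz": -0.002,"roll": 0},{"jaw": 0,"dx": 0,"dy": 0,"dz": -0.001,"roll": 0},{"jaw": 0,"dx": 0,"dy": 0,"dz": -0.001,"roll": 0},{"jaw": 0,"dx": 0,"dy": 0,"dz": 0,"roll": 0},{"jaw": 0,"dx": 0,"dy": 0,"dz": 0,"roll": 0},{"jaw": 0,"dx": 0,"dy": 0,"dz": 0,"roll": 0}])

```text
t: 10.4
eef_pos: [0.5993, -0.0673, 0.2457]
ee_rot: [3.141, -0.0, 0.745]
force: [-1.7, 0.6, 1.7]
width: 0.0006
gripper_force: 0.8
```

>>> servo_tool(moves=[{"jaw": 0,"dx": 0,"dy": 0,"dz": -0.001,"roll": 0},{"jaw": 0,"dx": 0,"dy": 0,"dz": -0.001,"roll": 0},{"jaw": 0,"dx": 0,"dy": 0,"dz": -0.001,"roll": 0},{"jaw": 0,"dx": 0,"dy": 0,"dz": -0.001,"roll": 0},{"jaw": 0,"dx": 0,"dy": 0,"dz": -0.001,"roll": 0},{"jaw": 0,"dx": 0,"dy": 0,"dz": -0.001,"roll": 0},{"jaw": 0,"dx": 0,"dy": 0,"dz": 0,"roll": 0},{"jaw": 0,"dx": 0,"dy": 0,"dz": 0,"roll": 0},{"jaw": 0,"dx": 0,"dy": 0,"dz": 0,"roll": 0},{"jaw": 0,"dx": 0,"dy": 0,"dz": 0,"roll": 0}])

```text
t: 11.65
eef_pos: [0.5993, -0.0673, 0.2403]
ee_rot: [3.141, -0.001, 0.745]
force: [-1.7, 1.3, 8.3]
width: 0.0001
gripper_force: 3.9
```

8.3 N is past full travel. I press 1 mm more to confirm, then lift clear.

>>> servo_tool(moves=[{"jaw": 0,"dx": 0,"dy": 0,"dz": -0.001,"roll": 0},{"jaw": 0,"dx": 0,"dy": 0,"dz": 0,"roll": 0},{"jaw": 0,"dx": 0,"dy": 0,"dz": 0.004,"roll": 0},{"jaw": 0,"dx": 0,"dy": 0,"dz": 0.008,"roll": 0},{"jaw": 0,"dx": 0,"dy": 0,"dz": 0.02,"roll": 0},{"jaw": 0,"dx": 0,"dy": 0,"dz": 0.04,"roll": 0},{"jaw": 0,"dx": 0,"dy": 0.03,"dz": 0.04,"roll": 0},{"jaw": 0,"dx": 0,"dy": 0.04,"dz": 0.02,"roll": 0},{"jaw": 0,"dx": 0,"dy": 0.04,"dz": 0,"roll": 0},{"jaw": 0,"dx": 0,"dy": 0.04,"dz": 0,"roll": 0}])

```text
t: 12.9
eef_pos: [0.599, 0.084, 0.3705]
ee_rot: [-3.141, 0.0, 0.745]
force: [0.5, 0.4, 0.2]
width: 0.0005
gripper_force: 0.0
```

>>> servo_tool(moves=[{"jaw": 0,"dx": 0,"dy": 0.05,"dz": 0,"roll": 0},{"jaw": 0,"dx": 0,"dy": 0.05,"dz": 0,"roll": 0},{"jaw": 0,"dx": 0,"dy": 0.03,"dz": 0,"roll": 0},{"jaw": 0,"dx": 0,"dy": 0.02,"dz": 0,"roll": 0},{"jaw": 0,"dx": 0,"dy": 0,"dz": 0,"roll": 0},{"jaw": 0,"dx": 0,"dy": 0,"dz": 0,"roll": 0},{"jaw": 0,"dx": 0,"dy": 0,"dz": 0,"roll": 0},{"jaw": 0,"dx": 0,"dy": 0,"dz": 0,"roll": 0},{"jaw": 0,"dx": 0,"dy": 0,"dz": 0,"roll": 0},{"jaw": 0,"dx": 0,"dy": 0,"dz": 0,"roll": 0}])

```text
t: 14.15
eef_pos: [0.5992, 0.2326, 0.3706]
ee_rot: [3.142, -0.0, 0.745]
force: [0.6, 0.0, -0.8]
width: 0.0005
gripper_force: 0.0
```

```bash
python3 - <<'E'
from h import *
p2,d2=grab_frame("top"); p,d=grab_frame("side")
for n,dd in(("top",d2),("side",d)):
    w=world(n,dd).reshape(-1,3)
    h=w[(w[:,2]>.174)&(w[:,2]<.215)&(np.hypot(w[:,0]-.44,w[:,1]+.2)<.06)]
    print(n,len(h),cv2.minEnclosingCircle(h[:,:2].astype(np.float32).copy()),np.median(h,0))
    b=w[(w[:,2]>.236)&(w[:,2]<.26)&(np.hypot(w[:,0]-.6,w[:,1]+.067)<.03)];print(b.mean(0),np.percentile(b[:,2],90))
c=np.hstack([cv2.resize(x[:,:,::-1],(400,400)) for x in (p[130:290,200:360],p2[120:240,200:320])]); cv2.imwrite("pics/s5.png",c)
E
```

```text
top 645 ((0.4529300630092621, -0.2002917379140854), 0.04924525320529938) [ 0.44708702 -0.20402132  0.18608931]
[ 0.60232824 -0.06672329  0.24243338] 0.24692533007299225
side 637 ((0.44920164346694946, -0.20012491941452026), 0.05205928534269333) [ 0.43822262 -0.2119868   0.18469912]
[ 0.59695786 -0.06976383  0.24162243] 0.24436404347731203
```

View pics/s5.png

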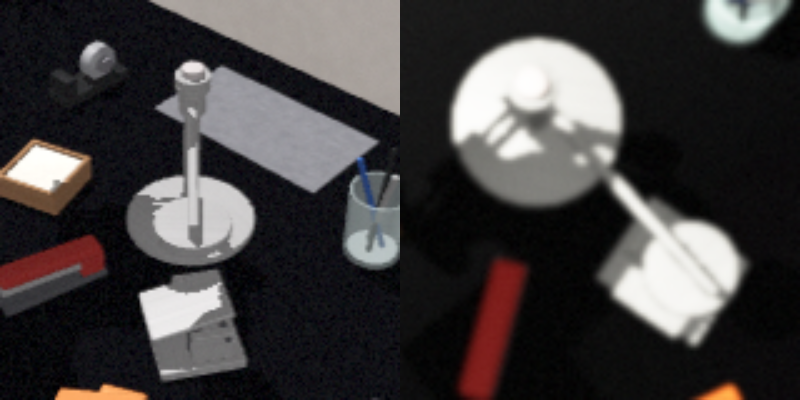

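The right half shows the head's disc centred on the punch at crop (692,270), the foot unmoved, and the button up and clear of the robot.

```bash
python3 -c "
from station import *
print(job_done())"
```

```text
the job is handed in; nothing more can be done
None
```

The job is handed in: by my last camera measurement the lamp head is within about 1 cm of the punch's centre, the button was pressed down (over 8 N read at the wrist) and came up again, and nothing else looked moved; the verdict was not shown to me.

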